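Set out the bolt-locking kit

TASK

Set out the kit for fitting a bolt on the black bench liner: lay the pine block down in the middle of the long green mat, lengthways along it, and rest the chrome ratchet centred along the top of the block; stand the small blue-and-white bottle of thread lock upright in the middle of the round orange mat. Stand the bolt on its head on the liner, exactly halfway between the centres of the two mats. Leave the black tape roll and the loose hex nut where they are, and let go of everything.

Things in the scene. Friction and masses are not known exactly. Their poses are not given: they have to be found in the camera images.
- liner: black rubber bench liner, a strip 130 (x) x 530 (y) x 2 mm, fixed flat on the worktop. Origin: centre of its underside, z up. The centres of the green and orange mats lie on its y axis, 150 mm to either side of its centre (which mat is on which side changes), so the point halfway between the mats is the liner's centre
- green_mat: long green cutting mat with a white border line, 85 (x) x 220 (y, long side) x 3 mm, fixed flat on the liner (its top 5 mm above the worktop). Origin: centre of its underside; it may be turned a little against the liner
- orange_mat: round orange mat, 84 mm across and 3 mm thick, fixed flat on the liner (its top 5 mm above the worktop). Origin: centre of its underside
- block: planed pine block (offcut), 45 (x) x 200 (y, long side) x 60 (z) mm, about 0.35 kg, lying on the worktop. Origin: centre of its underside. Grasp across the 45 mm width
- ratchet: chrome ratchet lying flat, 183 mm long along its y axis, 21 mm high. Origin: centre of its underside. The handle is 20 mm wide and runs from y = -92 to +50 mm; the head is 38 mm wide, from y = +50 to +92 mm. 0.38 kg. Grasp the handle across x, near the origin
- bottle: small blue-and-white bottle of thread lock standing upright, round, 37 mm across up to 54 mm height, then a blue cap 19 mm across up to 78 mm. About 0.06 kg. Origin: centre of its underside, z up
- bolt: steel hexagon bolt standing on its head, thread upward: head 24 x 27 mm and 10 mm high at the bottom, threaded shank 16 mm across up to 60 mm height. 0.09 kg. Origin: centre of the underside of the head, z up
- tape: black roll of electrical tape lying flat, 69 mm across, 18 mm high; a bystander, to be left alone. Origin: centre of its underside
- nut: loose steel hex nut lying flat, 24 x 27 x 13 mm; a bystander, to be left alone. Origin: centre of its underside
Things that resemble listed ones, but are neither listed nor needed, are in the scene too. What is meant by the bottle is not pink, and is the larger of those in its own colour.

How it is judged:
At the end, for the whole second after the job is handed in: At rest: block flat on green mat, within 15 mm and 0.2 rad; ratchet on top of block, within 12 mm across, 25 mm along, 0.2 rad; bottle upright on orange mat within 15 mm of its centre; bolt upright on its head on the liner within 15 mm of halfway between the mats (horizontal distance between block and green_mat below 0.015 m and z of block in the frame of green_mat between -0.001 and 0.007 m and angle between the y axis of block and the y axis of green_mat, either way round below 0.2 rad and angle between each of block, bottle, bolt's own z axis and vertical below 0.1 rad and x of ratchet in the frame of block between -0.012 and 0.012 m and y of ratchet in the frame of block between -0.025 and 0.025 m and z of ratchet in the frame of block between 0.055 and 0.065 m and angle between the y axis of ratchet and the y axis of block, either way round below 0.2 rad and horizontal distance between bottle and orange_mat below 0.015 m and z of bottle in the frame of orange_mat between -0.001 and 0.007 m and horizontal distance between bolt and liner below 0.015 m and z of bolt in the frame of liner between -0.002 and 0.006 m and linear speed of each of block, ratchet, bottle, bolt below 0.02 m/s and angular speed of each of block, ratchet, bottle, bolt below 0.2 rad/s); the robot touches nothing.
It fails at once if the tape roll is moved more than 20 mm (distance of tape from where it was at the start of the episode above 0.02 m).
It fails at once if the hex nut is moved more than 20 mm (distance of nut from where it was at the start of the episode above 0.02 m).
It also fails if it takes over 115 s, if anything falls off the work surface, if the arm or the gripper's body presses on something with over 40 N, if the wrist force passes 120 N, or if a joint passes its speed limit or range.

ROBOT

A 6-joint arm with a two-finger parallel gripper is mounted at the origin on a cart in front of the work surface, level with it; the furniture and walls round the work are solid. World frame = base frame: x ahead of the robot, y to its left, z up, the work surface at z = 0. Lengths are in m, angles in rad, forces in N, time in s.
With the tool pointing down it reaches from about 0.425 to 0.95 m from the base axis. Payload 3.5 kg.
Tool frame: the origin (TCP) lies on the centre line of the jaws, within the pads' length; the fingertips stand 25 mm ahead of it and the grasp point (between the pads) lies 6 mm ahead of it (ctrl.finger_overhang is the distance from the TCP to the fingertips, in m); z points along the fingers, y is the line along which they close (so a half turn about z gives the same grasp; the last joint's range is limited). The gripper opens to 85 mm and grips with 20 to 120 N. Pads are 22 mm wide; open, the fingers measure 114 mm over their backs; the gripper's body (76 mm by 85 mm) begins 54 mm behind the grasp point. The pads swing forward as they close: fully open they stand 13 mm farther back than shut.
Start: joints at [-1.287, 0.286, 1.577, -0, 1.279, -0.15], TCP at [0.284, -0.612, 0.256] pointing down, gripper open.
Joint ranges: [-2.77, 2.77], [-0.9, 2.22], [0.21, 2.48], [-1.53, 4.67], [0.24, 2.81], [-2.84, 2.84]. Speed limits (rad/s): [2.79, 2.79, 3.14, 3.14, 3.14, 3.14].

INTERFACE

Orientations are given as a unit quaternion [x, y, z, w].
In Python, from plant import get_state, imaging, job, ctrl gives the robot as it stands.
- The arm moves only by the tool jog_arm, never from a script. Its argument "increments" is a list of rows, each an object of numbers: "dx", "dy", "dz": the shift along the world's x, y, z each as a share of 12 cm, from -1 to 1; "ax", "ay", "az": the turn, a rotation vector about the world's x, y, z each as a share of pi/2 rad, from -1 to 1; "gripper": the gripper command: -1 is shut, 1 is fully open, values between are in proportion. A call has 1 to 10 rows; each row is the pose to reach, as a shift and turn from the pose commanded when the call began; what a row does not reach only later rows make up. A row lasts 1/10 s, in which the tool goes at most 50 mm and 8.59 degrees, less where a joint would pass 70% of its speed; a pose out of reach is approached as far as the arm can. A call with a number of a shift or a turn outside -1 to 1 is refused whole. A call with a gripper value outside its range is refused whole. The fingers move at their own pace and stop on an object; "force" is the grip in N (left out, the last holds). Time passes only in rows, so rows that repeat a pose let the fingers close. It gives the time, the measured TCP pose, the force, the opening and the grip force at its end, in the units of the state.
- get_state(): the state, without advancing time (a new reading comes with each control period).
- imaging.read_camera(name): name is "side" or "top"; returns a dict with "frame" (480x640x3 uint8, blue, green, red), "depth" (480x640 float32, m along the optical axis (not along the pixel's ray), 0 where there is no reading), "camera_matrix" (3x3 intrinsics, pixels), "extrinsics" (4x4, takes a point from camera to world coordinates). Camera axes: x right, y up, looking along -z (the intrinsics and any distortion apply to the point x, -y, -z); pixel columns grow to the right and rows downward; lengths in m; the calibration is good to about 2 mm. A picture is of the moment at which its call begins.
- job.sign_off(): hands the job in; it is judged then, once.
The state is a dict: "time": time; "qpos": joint angles; "dq": joint speeds; "joint_efforts": joint torques, N m; "eef_pos": TCP position; "tcp_rot": TCP orientation; "contact_force": force on the tool from outside, world axes, zero at the start; "wrist_torque": the same for the moment, N m; "opening": opening from 0.0 (shut) to 1.0 (fully open); "finger_force": force on a finger pad.
Only numpy, scipy, OpenCV 4.12 (cv2) and the standard library are available. Lean on these libraries where they do the work, as an engineer would, in place of code of your own. Each camera call takes 0.05 s, during which the arm holds its last target. There are 200 camera calls.

## Working session

There is one attempt and no reset: what is moved stays moved. The work goes in short steps, Python scripts to look and compute and a tool call to move; the robot and the scene stay as the last step left them, time stands still between calls to the robot, and variables do not carry over. Pictures are saved under pics/ and viewed, at most 14 in all, crops included, and the job is handed in when it is done.

Besides the shell and the picture viewer there is one more tool, called in YAML: its name, and indented under it one key for each argument. jog_arm: Moves the arm, as the interface text tells. Shift numbers are shares of 12 cm and turn numbers shares of pi/2 rad, none past 1 either way. Its arguments: {"type":"object","properties":{"increments":{"type":"array"},"force":{"type":"number"}},"required":["increments"]}

```bash
mkdir -p pics; cat > h.py <<'E'
import numpy as np, cv2
from plant import get_state, imaging, job, ctrl
def cam(n):
    d=imaging.read_camera(n); return d
def ray(d,u,v,z):
    K=d["camera_matrix"];E=d["extrinsics"]
    r=E[:3,:3]@np.array([(u-K[0,2])/K[0,0],-(v-K[1,2])/K[1,1],-1.]);o=E[:3,3]
    return o+r*(z-o[2])/r[2]
def cloud(d):
    K=d["camera_matrix"];E=d["extrinsics"];D=d["depth"]
    v,u=np.mgrid[:480,:640]
    P=np.stack([(u-K[0,2])/K[0,0]*D,-(v-K[1,2])/K[1,1]*D,-D],-1)
    P=P@E[:3,:3].T+E[:3,3]; P[D==0]=np.nan
    return P
E
python3 - <<'E'
from h import *
for n in("top","side"):
    d=cam(n);cv2.imwrite(f"pics/{n}0.png",d["frame"]);np.savez(f"{n}0.npz",**d)
    print(n,d["camera_matrix"].tolist(),d["extrinsics"].round(3).tolist(),[k for k in d])
s=get_state();print(s);print(ctrl.finger_overhang)
E
```

```text
top [[474.781013589182, 0.0, 321.3730720250968], [0.0, 474.781013589182, 233.32520674334037], [0.0, 0.0, 1.0]] [[0.019, 0.998, -0.057, 0.43], [-1.0, 0.02, 0.019, -0.007], [0.021, 0.057, 0.998, 1.185], [0.0, 0.0, 0.0, 1.0]] ['frame', 'depth', 'camera_matrix', 'extrinsics']
side [[562.8025138491145, 0.0, 313.5280462113125], [0.0, 562.8025138491145, 237.29705682118242], [0.0, 0.0, 1.0]] [[0.891, 0.195, -0.409, -0.159], [-0.453, 0.41, -0.792, -1.323], [0.014, 0.891, 0.453, 0.789], [0.0, 0.0, 0.0, 1.0]] ['frame', 'depth', 'camera_matrix', 'extrinsics']
{'time': 0.1, 'qpos': array([-1.28698590e+00,  2.87099356e-01,  1.57803614e+00,  1.15572129e-05,
        1.27859534e+00, -1.50016302e-01]), 'dq': array([ 0.0003499 , -0.00207944, -0.00326642, -0.00052001, -0.0002472 ,
        0.00010389]), 'joint_efforts': array([ 3.27455555e-04, -4.07296014e+01, -2.93698990e+01, -1.67376170e-04,
        3.43077343e-03, -1.32251552e-05]), 'eef_pos': array([ 0.28359948, -0.61193622,  0.25506759]), 'tcp_rot': array([ 9.76566196e-01,  2.15214593e-01, -6.59459989e-05, -1.06706638e-03]), 'contact_force': array([0.39885343, 0.21720638, 0.58572767]), 'wrist_torque': array([-0.07544051,  0.00570289,  0.00273832]), 'finger_force': 0.0, 'opening': 1.0017705672494814}
0.025
```

View pics/top0.png

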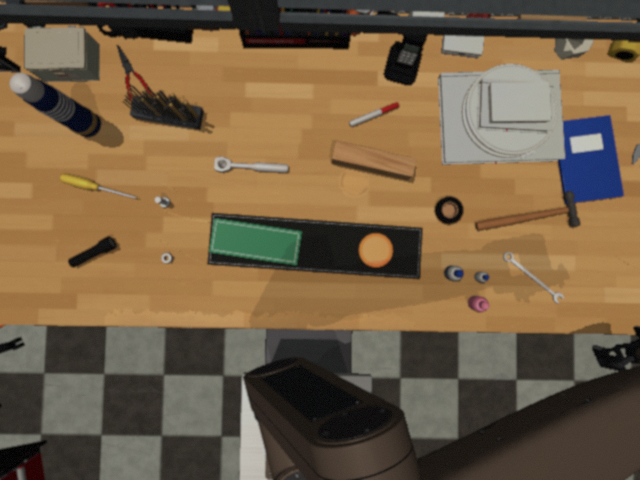

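View pics/side0.png

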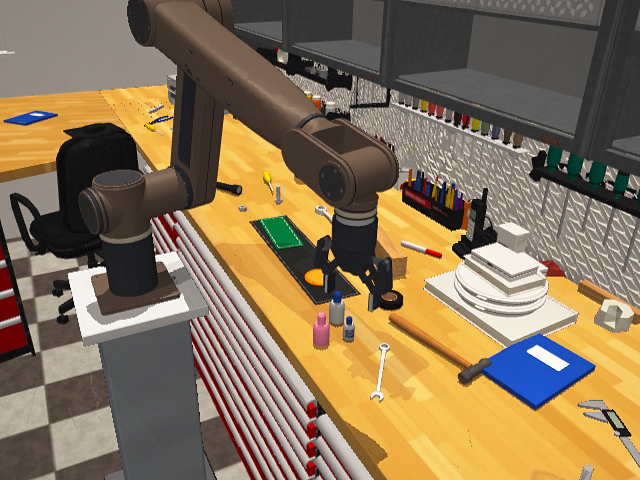

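The top view shows:
- **Liner:** green mat around (255,241), orange mat around (376,250).
- **Block:** (373,160).
- **Ratchet:** (250,166).
- **Bolt:** (163,201). The nut is at (167,258) and the tape at (449,210).

Bottle candidates are blue (455,272), smaller blue (482,277) and pink (480,303). I choose (455,272), which is the larger blue one.

```bash
cat > m.py <<'E'
from h import *
d=dict(np.load("top0.npz"));s=dict(np.load("side0.npz"))
f=d["frame"];P=cloud(d);hsv=cv2.cvtColor(f,cv2.COLOR_BGR2HSV)
def big(m,box):
    u0,v0,u1,v1=box;k=np.zeros(m.shape,np.uint8);k[v0:v1,u0:u1]=m[v0:v1,u0:u1]
    n,l,st,c=cv2.connectedComponentsWithStats(k)
    i=1+st[1:,4].argmax();return (l==i)
def rect(m,z,name):
    c,_=cv2.findContours(m.astype(np.uint8),0,1);c=max(c,key=cv2.contourArea)[:,0]
    W=np.array([ray(d,u,v,z)[:2] for u,v in c]).astype(np.float32)
    r=cv2.minAreaRect(W*1000);b=cv2.boxPoints(r);e=[b[1]-b[0],b[2]-b[1]];e=max(e,key=np.linalg.norm)
    print(name,"c",np.round(r[0],1),"size",np.round(r[1],1),"yaw of long axis from y deg",round(np.degrees(np.arctan2(-e[0],e[1]))%180,1),"px",int(m.sum()))
H,S,V=hsv[...,0],hsv[...,1],hsv[...,2]
rect(big((V<60).astype(np.uint8)|((H>45)&(H<90)&(S>80)),(195,200,435,290)),.002,"liner")
rect(big((H>45)&(H<90)&(S>80),(195,200,435,290)),.005,"green")
rect(big((H<20)&(S>130)&(V>150),(345,225,405,275)),.005,"orange")
Z=P[...,2]
rect(big((Z>.045)&(Z<.08),(320,125,430,195)),.06,"block")
rect(big((S<70)&(V>90)&(Z<.05),(205,145,300,185)),.015,"ratchet")
rect(big((Z>.008)&(S<80),(145,185,185,215)),.03,"bolt")
for n,b in dict(bolt=(145,185,185,215),nut=(150,245,185,275),bottle=(440,258,468,288),small=(470,265,495,288),tape=(430,190,470,228),ratchet=(205,145,300,185)).items():
    q=P[b[1]:b[3],b[0]:b[2]].reshape(-1,3);q=q[q[:,2]>.007]
    t=q[q[:,2]>q[:,2].max()-.008]
    print(n,len(q),"all",q.mean(0).round(3),"min",q.min(0).round(3),"max",q.max(0).round(3),"top",t.mean(0).round(3),len(t))
print("table z",np.nanmedian(Z[290:310,200:400]))
a=cv2.resize(f[135:225,130:310],None,fx=4,fy=4,interpolation=2)
b=cv2.resize(s["frame"][280:360,290:470],None,fx=4,fy=4,interpolation=2)[:240]
cv2.imwrite("pics/c1.png",np.vstack([a,b])[:600])
E
python3 m.py
```

```text
liner c [466.7 -16.7] size [524.4 125.6] yaw of long axis from y deg 177.0 px 8676
green c [474.7 132.5] size [224.5  91.2] yaw of long axis from y deg 172.8 px 2877
orange c [ 459.1 -165.7] size [79.7 77.4] yaw of long axis from y deg 90.8 px 843
block c [ 675.6 -151.4] size [199.5  48.1] yaw of long axis from y deg 168.6 px 1622
ratchet c [664.8 147.8] size [ 35.3 183.4] yaw of long axis from y deg 0.4 px 605
bolt c [568.9 358.7] size [34.7 23.8] yaw of long axis from y deg 145.7 px 106
bolt 110 all [0.566 0.357 0.033] min [0.555 0.347 0.007] max [0.58  0.37  0.065] top [0.567 0.36  0.061] 22
nut 73 all [0.429 0.348 0.013] min [0.405 0.334 0.008] max [0.442 0.365 0.019] top [0.43  0.348 0.014] 56
bottle 245 all [ 0.407 -0.348  0.051] min [ 0.389 -0.373  0.008] max [ 0.423 -0.336  0.083] top [ 0.406 -0.354  0.077] 40
small 125 all [ 0.398 -0.421  0.036] min [ 0.385 -0.435  0.009] max [ 0.41  -0.412  0.059] top [ 0.399 -0.425  0.054] 24
tape 493 all [ 0.562 -0.346  0.018] min [ 0.529 -0.381  0.007] max [ 0.597 -0.312  0.026] top [ 0.563 -0.348  0.02 ] 231
ratchet 617 all [0.661 0.155 0.017] min [0.647 0.058 0.007] max [0.69  0.261 0.025] top [0.66  0.134 0.02 ] 299
table z -8.187792852965003e-05
```

View pics/c1.png

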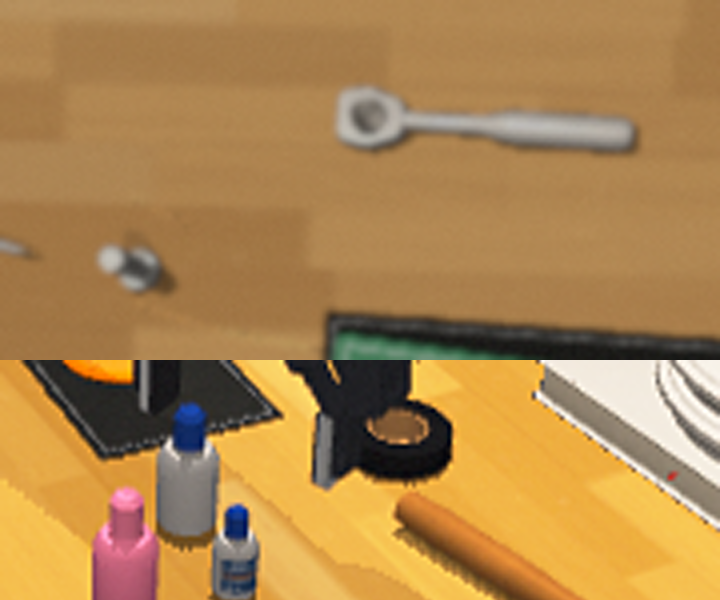

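The crop confirms the larger blue-capped bottle, at side-view pixel (337,400). The ratchet's head is towards +y and the bolt stands upright. I'll start with the block.

jog_arm:
  increments:
    - {"dx":0.8,"dy":0.96,"az":0.3,"gripper":1}
    - {"dx":0.8,"dy":0.96,"az":0.3,"gripper":1}
    - {"dx":0.8,"dy":0.96,"az":0.3,"gripper":1}
    - {"dx":0.8,"dy":0.96,"az":0.3,"gripper":1}
    - {"dx":0.8,"dy":0.96,"az":0.3,"gripper":1}
  force: 60

```text
$.increments[0]: bad value
```

jog_arm:
  increments:
    - {"dx":0.8,"dy":0.96,"az":0.3,"gripper":1}
    - {"dx":0.8,"dy":0.96,"az":0.3,"gripper":1}
    - {"dx":0.8,"dy":0.96,"az":0.3,"gripper":1}
    - {"dx":0.8,"dy":0.96,"az":0.3,"gripper":1}
    - {"dx":0.8,"dy":0.96,"az":0.3,"gripper":1}

```text
$.increments[0]: bad value
```

jog_arm:
  increments:
    - {"dx":0.8,"dy":0.96,"gripper":1}
    - {"dx":0.8,"dy":0.96,"gripper":1}
    - {"dx":0.8,"dy":0.96,"gripper":1}
    - {"dx":0.8,"dy":0.96,"gripper":1}
    - {"dx":0.8,"dy":0.96,"gripper":1}

```text
$.increments[0]: bad value
```

jog_arm:
  increments:
    - {"dx":0.8,"dy":0.96,"dz":0,"ax":0,"ay":0,"az":0.3,"gripper":1}
    - {"dx":0.8,"dy":0.96,"dz":0,"ax":0,"ay":0,"az":0.3,"gripper":1}
    - {"dx":0.8,"dy":0.96,"dz":0,"ax":0,"ay":0,"az":0.3,"gripper":1}
    - {"dx":0.8,"dy":0.96,"dz":0,"ax":0,"ay":0,"az":0.3,"gripper":1}
    - {"dx":0.8,"dy":0.96,"dz":0,"ax":0,"ay":0,"az":0.3,"gripper":1}
  force: 60

```text
time: 0.6
eef_pos: [0.3804, -0.4963, 0.256]
tcp_rot: [0.899, 0.438, -0.0, -0.0]
contact_force: [-0.5, 0.4, -0.3]
opening: 1.001
finger_force: 0.0
```

jog_arm:
  increments:
    - {"dx":0.82,"dy":0.96,"dz":0,"ax":0,"ay":0,"az":0.3,"gripper":1}
    - {"dx":0.82,"dy":0.96,"dz":0,"ax":0,"ay":0,"az":0.3,"gripper":1}
    - {"dx":0.82,"dy":0.96,"dz":0,"ax":0,"ay":0,"az":0.3,"gripper":1}
    - {"dx":0.82,"dy":0.96,"dz":0,"ax":0,"ay":0,"az":0.3,"gripper":1}
    - {"dx":0.82,"dy":0.96,"dz":0,"ax":0,"ay":0,"az":0.3,"gripper":1}

```text
time: 1.1
eef_pos: [0.4781, -0.3825, 0.2561]
tcp_rot: [0.773, 0.635, -0.0, -0.0]
contact_force: [-0.2, -0.2, -0.5]
opening: 0.999
finger_force: 0.0
```

jog_arm:
  increments:
    - {"dx":0.82,"dy":0.96,"dz":0,"ax":0,"ay":0,"az":0,"gripper":1}
    - {"dx":0.82,"dy":0.96,"dz":0,"ax":0,"ay":0,"az":0,"gripper":1}
    - {"dx":0.82,"dy":0.96,"dz":0,"ax":0,"ay":0,"az":0,"gripper":1}
    - {"dx":0.82,"dy":0.96,"dz":0,"ax":0,"ay":0,"az":0,"gripper":1}
    - {"dx":0.82,"dy":0.96,"dz":0,"ax":0,"ay":0,"az":0,"gripper":1}

```text
time: 1.6
eef_pos: [0.5762, -0.2682, 0.256]
tcp_rot: [0.773, 0.634, -0.001, -0.0]
contact_force: [-0.3, -0.3, 0.5]
opening: 1.0
finger_force: 0.0
```

jog_arm:
  increments:
    - {"dx":0.82,"dy":0.96,"dz":-0.5,"ax":0,"ay":0,"az":0,"gripper":1}
    - {"dx":0.82,"dy":0.96,"dz":-0.5,"ax":0,"ay":0,"az":0,"gripper":1}
    - {"dx":0.82,"dy":0.96,"dz":-0.5,"ax":0,"ay":0,"az":0,"gripper":1}
    - {"dx":0.82,"dy":0.96,"dz":-0.5,"ax":0,"ay":0,"az":0,"gripper":1}
    - {"dx":0.82,"dy":0.96,"dz":-0.5,"ax":0,"ay":0,"az":0,"gripper":1}

```text
time: 2.1
eef_pos: [0.6743, -0.1527, 0.1945]
tcp_rot: [0.773, 0.635, -0.001, -0.001]
contact_force: [-0.2, -0.2, 0.6]
opening: 1.001
finger_force: 0.0
```

jog_arm:
  increments:
    - {"dx":0.01,"dy":0.01,"dz":-0.95,"ax":0,"ay":0,"az":0,"gripper":1}
    - {"dx":0.01,"dy":0.01,"dz":-0.95,"ax":0,"ay":0,"az":0,"gripper":1}
    - {"dx":0.01,"dy":0.01,"dz":-0.95,"ax":0,"ay":0,"az":0,"gripper":1}
    - {"dx":0.01,"dy":0.01,"dz":-0.95,"ax":0,"ay":0,"az":0,"gripper":1}
    - {"dx":0.01,"dy":0.01,"dz":-0.95,"ax":0,"ay":0,"az":0,"gripper":1}

```text
time: 2.6
eef_pos: [0.6772, -0.1526, 0.0851]
tcp_rot: [0.773, 0.634, 0.001, 0.002]
contact_force: [0.6, 0.3, 0.5]
opening: 0.996
finger_force: 0.0
```

jog_arm:
  increments:
    - {"dx":0,"dy":0,"dz":-0.32,"ax":0,"ay":0,"az":0,"gripper":1}
    - {"dx":0,"dy":0,"dz":-0.32,"ax":0,"ay":0,"az":0,"gripper":1}
    - {"dx":0,"dy":0,"dz":-0.32,"ax":0,"ay":0,"az":0,"gripper":1}
    - {"dx":0,"dy":0,"dz":-0.32,"ax":0,"ay":0,"az":0,"gripper":-1}
    - {"dx":0,"dy":0,"dz":-0.32,"ax":0,"ay":0,"az":0,"gripper":-1}
    - {"dx":0,"dy":0,"dz":-0.32,"ax":0,"ay":0,"az":0,"gripper":-1}
    - {"dx":0,"dy":0,"dz":-0.32,"ax":0,"ay":0,"az":0,"gripper":-1}
    - {"dx":0,"dy":0,"dz":-0.32,"ax":0,"ay":0,"az":0,"gripper":-1}
    - {"dx":0,"dy":0,"dz":-0.32,"ax":0,"ay":0,"az":0,"gripper":-1}
    - {"dx":0,"dy":0,"dz":-0.32,"ax":0,"ay":0,"az":0,"gripper":-1}

```text
time: 3.6
eef_pos: [0.6775, -0.1508, 0.0461]
tcp_rot: [0.772, 0.635, 0.001, 0.001]
contact_force: [0.6, -0.5, 5.5]
opening: 0.52
finger_force: 62.7
```

jog_arm:
  increments:
    - {"dx":0,"dy":0,"dz":0.3,"ax":0,"ay":0,"az":0,"gripper":-1}
    - {"dx":0,"dy":0,"dz":0.5,"ax":0,"ay":0,"az":0,"gripper":-1}
    - {"dx":0,"dy":0,"dz":0.5,"ax":0,"ay":0,"az":0,"gripper":-1}
    - {"dx":-0.28,"dy":0.39,"dz":0.5,"ax":0,"ay":0,"az":0,"gripper":-1}
    - {"dx":-0.56,"dy":0.78,"dz":0.5,"ax":0,"ay":0,"az":0.04,"gripper":-1}
    - {"dx":-0.56,"dy":0.78,"dz":0.5,"ax":0,"ay":0,"az":0.04,"gripper":-1}
    - {"dx":-0.56,"dy":0.78,"dz":0.5,"ax":0,"ay":0,"az":0.04,"gripper":-1}

```text
time: 4.3
eef_pos: [0.6053, -0.0541, 0.1004]
tcp_rot: [0.751, 0.66, -0.002, -0.003]
contact_force: [-0.6, -0.5, -5.1]
opening: 0.523
finger_force: 63.8
```

jog_arm:
  increments:
    - {"dx":-0.28,"dy":0.39,"dz":0,"ax":0,"ay":0,"az":0,"gripper":-1}
    - {"dx":-0.56,"dy":0.78,"dz":0,"ax":0,"ay":0,"az":0,"gripper":-1}
    - {"dx":-0.56,"dy":0.78,"dz":0,"ax":0,"ay":0,"az":0,"gripper":-1}
    - {"dx":-0.56,"dy":0.78,"dz":0,"ax":0,"ay":0,"az":0,"gripper":-1}

```text
time: 4.7
eef_pos: [0.5401, 0.038, 0.1025]
tcp_rot: [0.751, 0.66, -0.001, -0.001]
contact_force: [-0.1, -0.1, -4.0]
opening: 0.518
finger_force: 64.1
```

jog_arm:
  increments:
    - {"dx":-0.28,"dy":0.39,"dz":0,"ax":0,"ay":0,"az":0,"gripper":-1}
    - {"dx":-0.56,"dy":0.78,"dz":0,"ax":0,"ay":0,"az":0,"gripper":-1}
    - {"dx":-0.56,"dy":0.78,"dz":0,"ax":0,"ay":0,"az":0,"gripper":-1}
    - {"dx":-0.56,"dy":0.78,"dz":0,"ax":0,"ay":0,"az":0,"gripper":-1}
    - {"dx":-0.56,"dy":0.78,"dz":0,"ax":0,"ay":0,"az":0,"gripper":-1}
    - {"dx":-0.56,"dy":0.78,"dz":0,"ax":0,"ay":0,"az":0,"gripper":-1}

```text
time: 5.3
eef_pos: [0.4764, 0.1291, 0.1044]
tcp_rot: [0.753, 0.658, 0.001, 0.001]
contact_force: [-0.1, -0.9, -3.8]
opening: 0.514
finger_force: 64.1
```

jog_arm:
  increments:
    - {"dx":-0.01,"dy":0.03,"dz":-0.2,"ax":0,"ay":0,"az":0,"gripper":-1}
    - {"dx":-0.01,"dy":0.03,"dz":-0.36,"ax":0,"ay":0,"az":0,"gripper":-1}
    - {"dx":-0.01,"dy":0.03,"dz":-0.41,"ax":0,"ay":0,"az":0,"gripper":-1}
    - {"dx":-0.01,"dy":0.03,"dz":-0.43,"ax":0,"ay":0,"az":0,"gripper":-1}
    - {"dx":-0.01,"dy":0.03,"dz":-0.44,"ax":0,"ay":0,"az":0,"gripper":-1}
    - {"dx":-0.01,"dy":0.03,"dz":-0.44,"ax":0,"ay":0,"az":0,"gripper":-1}
    - {"dx":-0.01,"dy":0.03,"dz":-0.44,"ax":0,"ay":0,"az":0,"gripper":-1}

```text
time: 6.0
eef_pos: [0.4742, 0.1339, 0.0521]
tcp_rot: [0.752, 0.659, 0.001, 0.001]
contact_force: [0.8, 0.0, -3.3]
opening: 0.518
finger_force: 64.0
```

jog_arm:
  increments:
    - {"dx":0,"dy":0,"dz":-0.01,"ax":0,"ay":0,"az":0,"gripper":-1}
    - {"dx":0,"dy":0,"dz":-0.01,"ax":0,"ay":0,"az":0,"gripper":1}
    - {"dx":0,"dy":0,"dz":-0.01,"ax":0,"ay":0,"az":0,"gripper":1}
    - {"dx":0,"dy":0,"dz":-0.01,"ax":0,"ay":0,"az":0,"gripper":1}
    - {"dx":0,"dy":0,"dz":-0.01,"ax":0,"ay":0,"az":0,"gripper":1}
    - {"dx":0,"dy":0,"dz":-0.01,"ax":0,"ay":0,"az":0,"gripper":1}
    - {"dx":0,"dy":0,"dz":0.5,"ax":0,"ay":0,"az":0,"gripper":1}
    - {"dx":0,"dy":0,"dz":0.9,"ax":0,"ay":0,"az":0,"gripper":1}
    - {"dx":0,"dy":0,"dz":0.9,"ax":0,"ay":0,"az":0,"gripper":1}
    - {"dx":0,"dy":0,"dz":0.9,"ax":0,"ay":0,"az":0,"gripper":1}

```text
time: 7.0
eef_pos: [0.4751, 0.1341, 0.1619]
tcp_rot: [0.752, 0.659, 0.002, 0.002]
contact_force: [0.7, 0.6, 0.1]
opening: 0.996
finger_force: 0.0
```

```bash
cat >> m.py <<'E'
print("----")
m=big(((S<70)&(V>90)&(Z<.05)).astype(np.uint8),(205,145,300,185))
v,u=np.nonzero(m);W=np.array([ray(d,a,b,.012)[:2] for a,b in zip(u,v)])
y0,y1=W[:,1].min(),W[:,1].max();print("y ext",y0,y1)
ys=np.linspace(y0+.01,y0+.17,17)
xs=[ (lambda w:(w.min()+w.max())/2)(W[abs(W[:,1]-y)<.004][:,0]) for y in ys]
p=np.polyfit(ys,xs,1);ym=(y0+y1)/2;print("slope deg",-np.degrees(np.arctan(p[0])),"centre",np.polyval(p,ym),ym,np.round(xs,3))
E
python3 m.py | sed '1,/----/d'
```

```text
y ext 0.05621108532484883 0.24017106559583762
slope deg -2.299432660239836 centre 0.6617486244836956 0.1481910754603432 [0.658 0.659 0.659 0.659 0.66  0.661 0.661 0.661 0.662 0.661 0.664 0.663
 0.663 0.663 0.664 0.665 0.665]
```

jog_arm:
  increments:
    - {"dx":0.4,"dy":0.03,"dz":0,"ax":0,"ay":0,"az":0.06,"gripper":1}
    - {"dx":0.78,"dy":0.03,"dz":0,"ax":0,"ay":0,"az":0.06,"gripper":1}
    - {"dx":0.78,"dy":0.03,"dz":0,"ax":0,"ay":0,"az":0.06,"gripper":1}
    - {"dx":0.78,"dy":0.03,"dz":0,"ax":0,"ay":0,"az":0.06,"gripper":1}

```text
time: 7.4
eef_pos: [0.566, 0.1373, 0.1559]
tcp_rot: [0.72, 0.694, -0.002, -0.002]
contact_force: [-0.1, 0.5, 0.2]
opening: 0.998
finger_force: 0.0
```

jog_arm:
  increments:
    - {"dx":0.4,"dy":0.02,"dz":-0.3,"ax":0,"ay":0,"az":0,"gripper":1}
    - {"dx":0.77,"dy":0.02,"dz":-0.6,"ax":0,"ay":0,"az":0,"gripper":1}
    - {"dx":0.77,"dy":0.02,"dz":-0.6,"ax":0,"ay":0,"az":0,"gripper":1}
    - {"dx":0.77,"dy":0.02,"dz":-0.6,"ax":0,"ay":0,"az":0,"gripper":1}
    - {"dx":0.77,"dy":0.02,"dz":-0.6,"ax":0,"ay":0,"az":0,"gripper":1}
    - {"dx":0.77,"dy":0.02,"dz":-0.6,"ax":0,"ay":0,"az":0,"gripper":1}

```text
time: 8.0
eef_pos: [0.6585, 0.1402, 0.0881]
tcp_rot: [0.72, 0.694, 0.0, 0.0]
contact_force: [0.4, -0.1, 0.7]
opening: 1.001
finger_force: 0.0
```

jog_arm:
  increments:
    - {"dx":0.02,"dy":0,"dz":-0.3,"ax":0,"ay":0,"az":0,"gripper":1}
    - {"dx":0.02,"dy":0,"dz":-0.47,"ax":0,"ay":0,"az":0,"gripper":1}
    - {"dx":0.02,"dy":0,"dz":-0.47,"ax":0,"ay":0,"az":0,"gripper":1}
    - {"dx":0.02,"dy":0,"dz":-0.47,"ax":0,"ay":0,"az":0,"gripper":-1}
    - {"dx":0.02,"dy":0,"dz":-0.47,"ax":0,"ay":0,"az":0,"gripper":-1}
    - {"dx":0.02,"dy":0,"dz":-0.47,"ax":0,"ay":0,"az":0,"gripper":-1}
    - {"dx":0.02,"dy":0,"dz":-0.47,"ax":0,"ay":0,"az":0,"gripper":-1}
    - {"dx":0.02,"dy":0,"dz":-0.47,"ax":0,"ay":0,"az":0,"gripper":-1}
    - {"dx":0.02,"dy":0,"dz":-0.47,"ax":0,"ay":0,"az":0,"gripper":-1}
    - {"dx":0.02,"dy":0,"dz":-0.47,"ax":0,"ay":0,"az":0,"gripper":-1}
  force: 60

```text
time: 9.0
eef_pos: [0.6624, 0.14, 0.0321]
tcp_rot: [0.72, 0.694, 0.0, 0.0]
contact_force: [-1.5, -0.0, 5.6]
opening: 0.196
finger_force: 58.5
```

jog_arm:
  increments:
    - {"dx":0,"dy":0,"dz":0.3,"ax":0,"ay":0,"az":0,"gripper":-1}
    - {"dx":0,"dy":0,"dz":0.6,"ax":0,"ay":0,"az":0,"gripper":-1}
    - {"dx":0,"dy":0,"dz":0.8,"ax":0,"ay":0,"az":0,"gripper":-1}
    - {"dx":-0.2,"dy":-0.06,"dz":0.8,"ax":0,"ay":0,"az":-0.06,"gripper":-1}
    - {"dx":-0.5,"dy":-0.06,"dz":0.8,"ax":0,"ay":0,"az":-0.06,"gripper":-1}
    - {"dx":-0.79,"dy":-0.06,"dz":0.8,"ax":0,"ay":0,"az":-0.06,"gripper":-1}
    - {"dx":-0.79,"dy":-0.06,"dz":0.8,"ax":0,"ay":0,"az":-0.06,"gripper":-1}

```text
time: 9.7
eef_pos: [0.5597, 0.1329, 0.1223]
tcp_rot: [0.752, 0.659, -0.005, -0.004]
contact_force: [-1.4, -1.2, -4.1]
opening: 0.199
finger_force: 59.5
```

jog_arm:
  increments:
    - {"dx":-0.2,"dy":-0.03,"dz":0,"ax":0,"ay":0,"az":0,"gripper":-1}
    - {"dx":-0.5,"dy":-0.06,"dz":0,"ax":0,"ay":0,"az":0,"gripper":-1}
    - {"dx":-0.79,"dy":-0.06,"dz":0,"ax":0,"ay":0,"az":0,"gripper":-1}
    - {"dx":-0.79,"dy":-0.06,"dz":0,"ax":0,"ay":0,"az":0,"gripper":-1}
    - {"dx":-0.79,"dy":-0.06,"dz":0,"ax":0,"ay":0,"az":0,"gripper":-1}
    - {"dx":-0.79,"dy":-0.06,"dz":0,"ax":0,"ay":0,"az":0,"gripper":-1}

```text
time: 10.3
eef_pos: [0.4732, 0.1255, 0.1269]
tcp_rot: [0.752, 0.659, 0.0, 0.0]
contact_force: [1.0, 0.1, -3.0]
opening: 0.191
finger_force: 59.7
```

```bash
python3 - <<'E'
from h import *
d=cam("side");np.savez("side1.npz",**d)
cv2.imwrite("pics/s1.png",cv2.resize(d["frame"][150:330,200:440],None,fx=3,fy=3,interpolation=2))
E
```

```text
(no output)
```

View pics/s1.png

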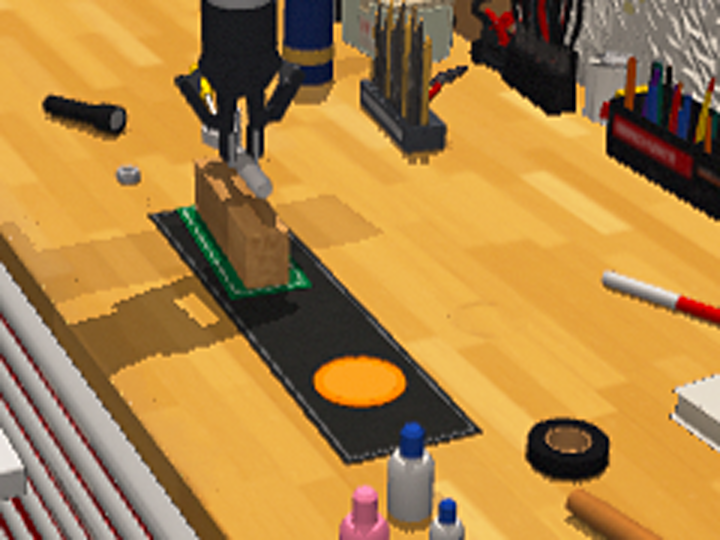

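The side crop shows the block centred on the green mat, around crop pixel (240,225). The ratchet is level enough above it, so I'll lower it.

jog_arm:
  increments:
    - {"dx":0,"dy":0,"dz":-0.12,"ax":0,"ay":0,"az":0,"gripper":-1}
    - {"dx":0,"dy":0,"dz":-0.2,"ax":0,"ay":0,"az":0,"gripper":-1}
    - {"dx":0,"dy":0,"dz":-0.23,"ax":0,"ay":0,"az":0,"gripper":-1}
    - {"dx":0,"dy":0,"dz":-0.25,"ax":0,"ay":0,"az":0,"gripper":-1}
    - {"dx":0,"dy":0,"dz":-0.25,"ax":0,"ay":0,"az":0,"gripper":-1}
    - {"dx":0,"dy":0,"dz":-0.25,"ax":0,"ay":0,"az":0,"gripper":-1}

```text
time: 10.95
eef_pos: [0.4728, 0.1256, 0.0973]
tcp_rot: [0.752, 0.659, 0.001, 0.0]
contact_force: [-0.7, -0.7, -1.3]
opening: 0.192
finger_force: 59.7
```

jog_arm:
  increments:
    - {"dx":0,"dy":0,"dz":-0.01,"ax":0,"ay":0,"az":0,"gripper":-1}
    - {"dx":0,"dy":0,"dz":-0.01,"ax":0,"ay":0,"az":0,"gripper":0}
    - {"dx":0,"dy":0,"dz":-0.01,"ax":0,"ay":0,"az":0,"gripper":0}
    - {"dx":0,"dy":0,"dz":-0.01,"ax":0,"ay":0,"az":0,"gripper":0.5}
    - {"dx":0,"dy":0,"dz":-0.01,"ax":0,"ay":0,"az":0,"gripper":0.5}
    - {"dx":0,"dy":0,"dz":0.3,"ax":0,"ay":0,"az":0,"gripper":0.5}
    - {"dx":0,"dy":0,"dz":0.7,"ax":0,"ay":0,"az":0,"gripper":0.5}
    - {"dx":0,"dy":0,"dz":0.7,"ax":0,"ay":0,"az":0,"gripper":0.5}
    - {"dx":0,"dy":0,"dz":0.7,"ax":0,"ay":0,"az":0,"gripper":0.5}

```text
time: 11.85
eef_pos: [0.4732, 0.1256, 0.1824]
tcp_rot: [0.752, 0.659, 0.002, 0.001]
contact_force: [-0.2, 1.0, -0.2]
opening: 0.75
finger_force: 0.0
```

```bash
cat > snap.py <<'E'
from h import *
import sys
n=sys.argv[1]
fs=[]
for c in("side","top"):
    d=cam(c);np.savez(f"{c}{n}.npz",**d);fs.append(d["frame"])
a=cv2.resize(fs[0][170:320,210:410],(800,600))[:,:400] if 0 else cv2.resize(fs[0][170:320,210:410],(400,300))
b=cv2.resize(fs[1][170:290,190:430],(600,300))
cv2.imwrite(f"pics/snap{n}.png",np.vstack([cv2.copyMakeBorder(a,0,0,0,200,0),b]))
E
python3 snap.py 2
```

```text
(no output)
```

View pics/snap2.png

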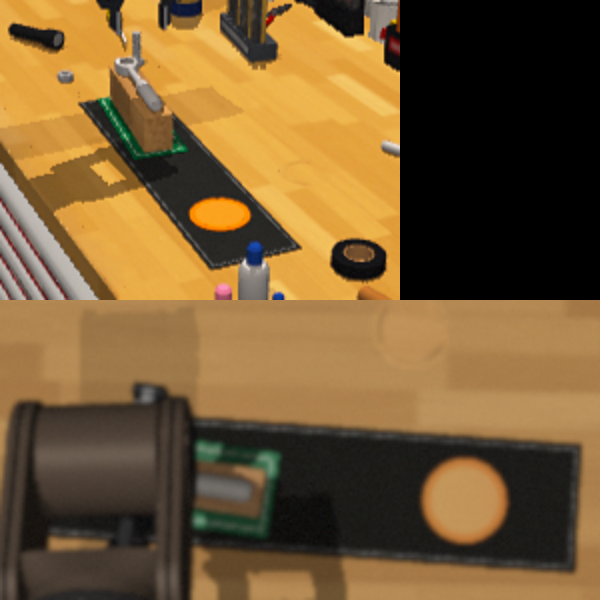

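The crops show the ratchet lying along the block's top, centred, and the block on the mat. Next is the bolt.

jog_arm:
  increments:
    - {"dx":0.2,"dy":0.4,"dz":0,"ax":0,"ay":0,"az":0,"gripper":0.5}
    - {"dx":0.39,"dy":0.97,"dz":0,"ax":0,"ay":0,"az":0,"gripper":0.5}
    - {"dx":0.39,"dy":0.97,"dz":0,"ax":0,"ay":0,"az":0,"gripper":0.5}
    - {"dx":0.39,"dy":0.97,"dz":0,"ax":0,"ay":0,"az":0,"gripper":0.5}
    - {"dx":0.39,"dy":0.97,"dz":0,"ax":0,"ay":0,"az":0,"gripper":0.5}

```text
time: 12.45
eef_pos: [0.5178, 0.2419, 0.1786]
tcp_rot: [0.752, 0.66, -0.002, -0.001]
contact_force: [-0.3, 0.2, -0.0]
opening: 0.746
finger_force: 0.0
```

jog_arm:
  increments:
    - {"dx":0.39,"dy":0.97,"dz":-0.3,"ax":0,"ay":0,"az":0,"gripper":0.5}
    - {"dx":0.39,"dy":0.97,"dz":-0.3,"ax":0,"ay":0,"az":0,"gripper":0.5}
    - {"dx":0.39,"dy":0.97,"dz":-0.3,"ax":0,"ay":0,"az":0,"gripper":0.5}
    - {"dx":0.39,"dy":0.97,"dz":-0.3,"ax":0,"ay":0,"az":0,"gripper":0.5}
    - {"dx":0.39,"dy":0.97,"dz":-0.3,"ax":0,"ay":0,"az":0,"gripper":0.5}

```text
time: 12.95
eef_pos: [0.565, 0.357, 0.1433]
tcp_rot: [0.752, 0.659, -0.002, -0.0]
contact_force: [-0.8, 0.1, -0.3]
opening: 0.748
finger_force: 0.0
```

```bash
python3 - <<'E'
from h import *
d=dict(np.load("side2.npz"));P=cloud(d)
m=(abs(P[...,0]-.567)<.03)&(abs(P[...,1]-.358)<.03)&(P[...,2]>.005)&(P[...,2]<.07)
q=P[m];v,u=np.nonzero(m);print(len(q),"px",u.min(),u.max(),v.min(),v.max(),q.min(0).round(3),q.max(0).round(3))
f=d["frame"];cy=v.min()+2
for r in range(v.min(),v.max()+1,2):
    k=u[v==r]; print(r,k.min(),k.max(),P[r,k,2].mean().round(3))
# shank mid row from ray on z
t=dict(np.load("top0.npz"))
print("top-centre ray top cam",ray(t,157.5,200.5,.06).round(4))
E
```

```text
60 px 276 281 186 201 [0.557 0.343 0.005] [0.577 0.373 0.058]
186 276 279 0.056
188 276 279 0.051
190 276 279 0.044
192 276 279 0.038
194 276 279 0.029
196 276 279 0.021
198 276 279 0.015
200 279 280 0.01
top-centre ray top cam [0.5646 0.36   0.06  ]
```

jog_arm:
  increments:
    - {"dx":0.01,"dy":0.01,"dz":-0.3,"ax":0,"ay":0,"az":0,"gripper":0.5}
    - {"dx":0.01,"dy":0.01,"dz":-0.6,"ax":0,"ay":0,"az":0,"gripper":0.5}
    - {"dx":0.01,"dy":0.01,"dz":-0.8,"ax":0,"ay":0,"az":0,"gripper":0.5}
    - {"dx":0.01,"dy":0.01,"dz":-0.8,"ax":0,"ay":0,"az":0,"gripper":0.5}
    - {"dx":0.01,"dy":0.01,"dz":-0.8,"ax":0,"ay":0,"az":0,"gripper":-1}
    - {"dx":0.01,"dy":0.01,"dz":-0.8,"ax":0,"ay":0,"az":0,"gripper":-1}
    - {"dx":0.01,"dy":0.01,"dz":-0.8,"ax":0,"ay":0,"az":0,"gripper":-1}
    - {"dx":0.01,"dy":0.01,"dz":-0.8,"ax":0,"ay":0,"az":0,"gripper":-1}
    - {"dx":0.01,"dy":0.01,"dz":-0.8,"ax":0,"ay":0,"az":0,"gripper":-1}
    - {"dx":0.01,"dy":0.01,"dz":-0.8,"ax":0,"ay":0,"az":0,"gripper":-1}
  force: 40

```text
time: 13.95
eef_pos: [0.5683, 0.36, 0.0513]
tcp_rot: [0.752, 0.659, 0.001, 0.001]
contact_force: [-0.9, -0.6, 6.0]
opening: 0.165
finger_force: 39.1
```

jog_arm:
  increments:
    - {"dx":0,"dy":0,"dz":0.3,"ax":0,"ay":0,"az":0,"gripper":-1}
    - {"dx":0,"dy":0,"dz":0.6,"ax":0,"ay":0,"az":0,"gripper":-1}
    - {"dx":0,"dy":0,"dz":1,"ax":0,"ay":0,"az":0,"gripper":-1}
    - {"dx":-0.1,"dy":-0.4,"dz":1,"ax":0,"ay":0,"az":0,"gripper":-1}
    - {"dx":-0.21,"dy":-0.78,"dz":1,"ax":0,"ay":0,"az":0,"gripper":-1}
    - {"dx":-0.21,"dy":-0.78,"dz":1,"ax":0,"ay":0,"az":0,"gripper":-1}
    - {"dx":-0.21,"dy":-0.78,"dz":1,"ax":0,"ay":0,"az":0,"gripper":-1}

```text
time: 14.65
eef_pos: [0.5414, 0.2652, 0.1687]
tcp_rot: [0.753, 0.658, 0.0, -0.0]
contact_force: [-0.2, -0.5, 0.1]
opening: 0.166
finger_force: 39.2
```

jog_arm:
  increments:
    - {"dx":-0.1,"dy":-0.4,"dz":0,"ax":0,"ay":0,"az":0,"gripper":-1}
    - {"dx":-0.21,"dy":-0.78,"dz":0,"ax":0,"ay":0,"az":0,"gripper":-1}
    - {"dx":-0.21,"dy":-0.78,"dz":0,"ax":0,"ay":0,"az":0,"gripper":-1}
    - {"dx":-0.21,"dy":-0.78,"dz":0,"ax":0,"ay":0,"az":0,"gripper":-1}

```text
time: 15.05
eef_pos: [0.5171, 0.1726, 0.1691]
tcp_rot: [0.752, 0.659, 0.001, 0.0]
contact_force: [0.1, 1.1, -1.1]
opening: 0.169
finger_force: 39.2
```

jog_arm:
  increments:
    - {"dx":-0.1,"dy":-0.4,"dz":0,"ax":0,"ay":0,"az":0,"gripper":-1}
    - {"dx":-0.21,"dy":-0.78,"dz":0,"ax":0,"ay":0,"az":0,"gripper":-1}
    - {"dx":-0.21,"dy":-0.78,"dz":0,"ax":0,"ay":0,"az":0,"gripper":-1}
    - {"dx":-0.21,"dy":-0.78,"dz":0,"ax":0,"ay":0,"az":0,"gripper":-1}

```text
time: 15.45
eef_pos: [0.4923, 0.0792, 0.1693]
tcp_rot: [0.752, 0.659, 0.001, 0.0]
contact_force: [0.4, 0.0, -0.7]
opening: 0.166
finger_force: 39.3
```

jog_arm:
  increments:
    - {"dx":-0.1,"dy":-0.4,"dz":0,"ax":0,"ay":0,"az":0,"gripper":-1}
    - {"dx":-0.21,"dy":-0.78,"dz":0,"ax":0,"ay":0,"az":0,"gripper":-1}
    - {"dx":-0.21,"dy":-0.78,"dz":0,"ax":0,"ay":0,"az":0,"gripper":-1}
    - {"dx":-0.21,"dy":-0.78,"dz":0,"ax":0,"ay":0,"az":0,"gripper":-1}
    - {"dx":-0.21,"dy":-0.78,"dz":0,"ax":0,"ay":0,"az":0,"gripper":-1}
    - {"dx":-0.21,"dy":-0.78,"dz":0,"ax":0,"ay":0,"az":0,"gripper":-1}

```text
time: 16.05
eef_pos: [0.4667, -0.0133, 0.1688]
tcp_rot: [0.751, 0.66, 0.0, -0.0]
contact_force: [1.0, 0.1, -0.2]
opening: 0.168
finger_force: 39.3
```

```bash
python3 - <<'E'
from h import *
d=cam("side");np.savez("side3.npz",**d)
cv2.imwrite("pics/s3.png",cv2.resize(d["frame"][170:320,220:420],None,fx=4,fy=4,interpolation=2))
E
```

```text
(no output)
```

View pics/s3.png

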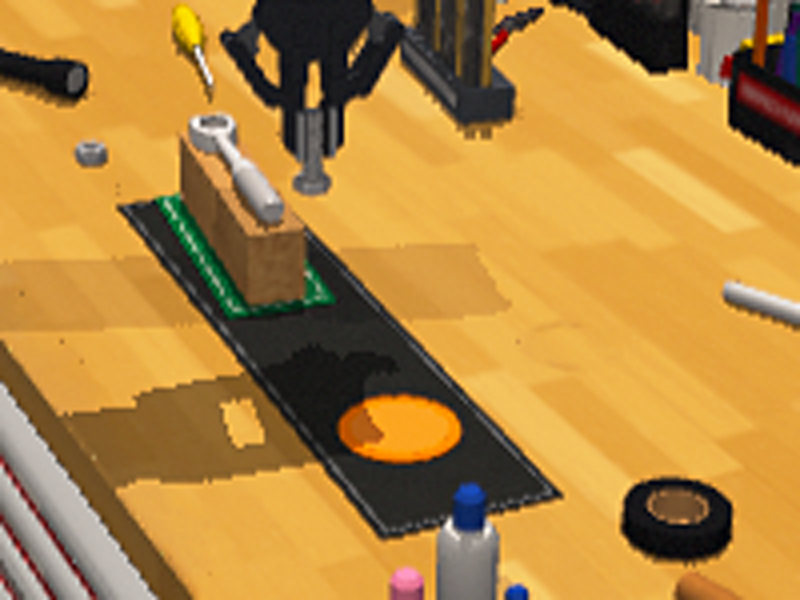

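The bolt hangs vertical from the pads, its head at crop pixel (312,185). I'll measure its offset from the TCP.

```bash
python3 - <<'E'
from h import *
d=dict(np.load("side3.npz"));P=cloud(d)
for z in(.1175,.122):print(ray(d,298,216.5,z).round(4))
m=(abs(P[...,0]-.4667)<.03)&(abs(P[...,1]+.0133)<.04)&(P[...,2]>.105)&(P[...,2]<.14)
q=P[m];print(len(q),q.min(0).round(3),q.max(0).round(3))
for a,b in((.115,.125),(.13,.14)):
    k=q[(q[:,2]>a)&(q[:,2]<b)];print(a,len(k),k.mean(0).round(4),k.min(0).round(4))
E
```

```text
[ 0.4665 -0.0145  0.1175]
[ 0.4624 -0.0233  0.122 ]
65 [ 0.453 -0.03   0.116] [0.478 0.    0.14 ]
0.115 32 [ 0.4627 -0.0183  0.1208] [ 0.4529 -0.0295  0.1159]
0.13 16 [ 0.4632 -0.0169  0.1347] [ 0.4545 -0.0231  0.1305]
```

jog_arm:
  increments:
    - {"dx":0,"dy":-0.03,"dz":-0.3,"ax":0,"ay":0,"az":0,"gripper":-1}
    - {"dx":0,"dy":-0.03,"dz":-0.6,"ax":0,"ay":0,"az":0,"gripper":-1}
    - {"dx":0,"dy":-0.03,"dz":-0.8,"ax":0,"ay":0,"az":0,"gripper":-1}
    - {"dx":0,"dy":-0.03,"dz":-0.9,"ax":0,"ay":0,"az":0,"gripper":-1}
    - {"dx":0,"dy":-0.03,"dz":-0.93,"ax":0,"ay":0,"az":0,"gripper":-1}
    - {"dx":0,"dy":-0.03,"dz":-0.95,"ax":0,"ay":0,"az":0,"gripper":-1}
    - {"dx":0,"dy":-0.03,"dz":-0.96,"ax":0,"ay":0,"az":0,"gripper":-1}
    - {"dx":0,"dy":-0.03,"dz":-0.96,"ax":0,"ay":0,"az":0,"gripper":-1}
    - {"dx":0,"dy":-0.03,"dz":-0.96,"ax":0,"ay":0,"az":0,"gripper":-1}

```text
time: 17.0
eef_pos: [0.4668, -0.0186, 0.0544]
tcp_rot: [0.752, 0.659, 0.001, 0.001]
contact_force: [-0.8, -0.3, -0.4]
opening: 0.167
finger_force: 39.3
```

jog_arm:
  increments:
    - {"dx":0,"dy":0,"dz":-0.005,"ax":0,"ay":0,"az":0,"gripper":-1}
    - {"dx":0,"dy":0,"dz":-0.01,"ax":0,"ay":0,"az":0,"gripper":-1}
    - {"dx":0,"dy":0,"dz":-0.015,"ax":0,"ay":0,"az":0,"gripper":-1}
    - {"dx":0,"dy":0,"dz":-0.015,"ax":0,"ay":0,"az":0,"gripper":-1}

```text
time: 17.4
eef_pos: [0.4667, -0.0186, 0.0532]
tcp_rot: [0.752, 0.659, -0.0, 0.0]
contact_force: [-3.6, 1.1, 8.9]
opening: 0.17
finger_force: 40.2
```

Contact at 9 N. I'll release and rise.

jog_arm:
  increments:
    - {"dx":0,"dy":0,"dz":0.004,"ax":0,"ay":0,"az":0,"gripper":-1}
    - {"dx":0,"dy":0,"dz":0.004,"ax":0,"ay":0,"az":0,"gripper":-0.3}
    - {"dx":0,"dy":0,"dz":0.004,"ax":0,"ay":0,"az":0,"gripper":0}
    - {"dx":0,"dy":0,"dz":0.004,"ax":0,"ay":0,"az":0,"gripper":0.4}
    - {"dx":0,"dy":0,"dz":0.004,"ax":0,"ay":0,"az":0,"gripper":0.4}
    - {"dx":0,"dy":0,"dz":0.3,"ax":0,"ay":0,"az":0,"gripper":0.4}
    - {"dx":0,"dy":0,"dz":0.6,"ax":0,"ay":0,"az":0,"gripper":0.4}
    - {"dx":0,"dy":0,"dz":0.9,"ax":0,"ay":0,"az":0,"gripper":0.4}
    - {"dx":0,"dy":0,"dz":0.9,"ax":0,"ay":0,"az":0,"gripper":0.4}
    - {"dx":0,"dy":0,"dz":0.9,"ax":0,"ay":0,"az":0,"gripper":0.4}

```text
time: 18.4
eef_pos: [0.4666, -0.0186, 0.1605]
tcp_rot: [0.752, 0.659, 0.001, 0.001]
contact_force: [-0.0, -0.2, -0.0]
opening: 0.702
finger_force: 0.0
```

```bash
python3 snap.py 4; python3 - <<'E'
from h import *
d=dict(np.load("side0.npz"));P=cloud(d)
for n,b in dict(bottle=(325,285,347,328),):
    pass
E
python3 - <<'E'
from h import *
# bottle axis: cap top from top cam at z .078 and body from side cam silhouette
t=dict(np.load("top0.npz"));s=dict(np.load("side4.npz"));P=cloud(s)
m=(abs(P[...,0]-.407)<.035)&(abs(P[...,1]+.348)<.033)
for a,b in((.06,.076),(.01,.05)):
    q=P[m&(P[...,2]>a)&(P[...,2]<b)];print(len(q),q.mean(0).round(4),q.min(0).round(4),q.max(0).round(4))
m=(abs(P[...,0]-.33)<.05)&(abs(P[...,1]+.42)<.05)&(P[...,2]>.02);q=P[m];print("pink etc",q.min(0).round(3),q.max(0).round(3))
E
```

```text
57 [ 0.4034 -0.3581  0.0693] [ 0.3963 -0.3683  0.0602] [ 0.4158 -0.3477  0.0756]
247 [ 0.3997 -0.3651  0.0321] [ 0.3859 -0.3759  0.01  ] [ 0.4239 -0.3404  0.0499]
pink etc [ 0.313 -0.436  0.02 ] [ 0.35  -0.4    0.078]Traceback (most recent call last):
  File "<stdin>", line 3, in <module>
ValueError: too many values to unpack (expected 2)
```

View pics/snap4.png

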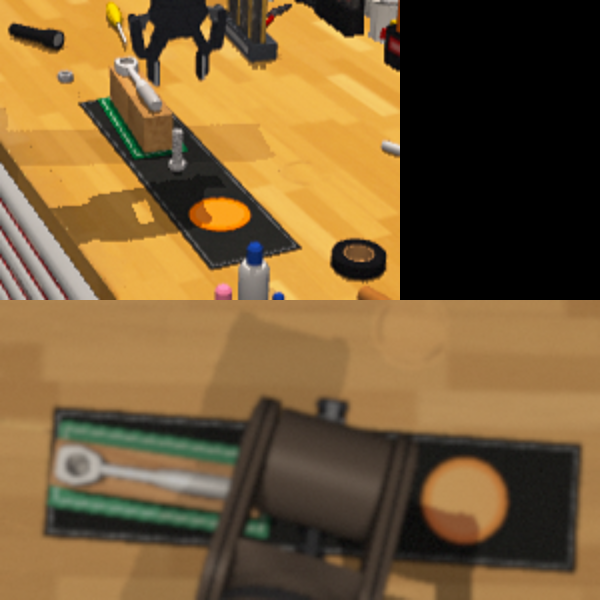

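The crops show the bolt upright on the liner, at side-crop pixel (177,150), with the ratchet centred on the block. The bottle measures at about (0.406, −0.354), so I'll go there.

jog_arm:
  increments:
    - {"dx":-0.08,"dy":-0.4,"dz":0,"ax":0,"ay":0,"az":0,"gripper":0.4}
    - {"dx":-0.17,"dy":-0.93,"dz":0,"ax":0,"ay":0,"az":0,"gripper":0.4}
    - {"dx":-0.17,"dy":-0.93,"dz":0,"ax":0,"ay":0,"az":0,"gripper":0.4}
    - {"dx":-0.17,"dy":-0.93,"dz":0,"ax":0,"ay":0,"az":0,"gripper":0.4}

```text
time: 18.9
eef_pos: [0.4446, -0.1314, 0.158]
tcp_rot: [0.753, 0.658, -0.001, -0.002]
contact_force: [1.0, 1.7, -0.5]
opening: 0.698
finger_force: 0.0
```

jog_arm:
  increments:
    - {"dx":-0.08,"dy":-0.4,"dz":0,"ax":0,"ay":0,"az":0,"gripper":0.4}
    - {"dx":-0.17,"dy":-0.93,"dz":0,"ax":0,"ay":0,"az":0,"gripper":0.4}
    - {"dx":-0.17,"dy":-0.93,"dz":0,"ax":0,"ay":0,"az":0,"gripper":0.4}
    - {"dx":-0.17,"dy":-0.93,"dz":0,"ax":0,"ay":0,"az":0,"gripper":0.4}

```text
time: 19.3
eef_pos: [0.4249, -0.2421, 0.1587]
tcp_rot: [0.753, 0.658, 0.0, -0.001]
contact_force: [-0.2, 1.4, -0.1]
opening: 0.7
finger_force: 0.0
```

jog_arm:
  increments:
    - {"dx":-0.08,"dy":-0.4,"dz":0,"ax":0,"ay":0,"az":0,"gripper":0.4}
    - {"dx":-0.17,"dy":-0.93,"dz":0,"ax":0,"ay":0,"az":0,"gripper":0.4}
    - {"dx":-0.17,"dy":-0.93,"dz":0,"ax":0,"ay":0,"az":0,"gripper":0.4}
    - {"dx":-0.17,"dy":-0.93,"dz":0,"ax":0,"ay":0,"az":0,"gripper":0.4}
    - {"dx":-0.17,"dy":-0.93,"dz":0,"ax":0,"ay":0,"az":0,"gripper":0.4}
    - {"dx":-0.17,"dy":-0.93,"dz":0,"ax":0,"ay":0,"az":0,"gripper":0.4}

```text
time: 19.9
eef_pos: [0.4053, -0.3509, 0.1591]
tcp_rot: [0.751, 0.66, 0.0, -0.001]
contact_force: [-0.3, -0.6, 0.5]
opening: 0.698
finger_force: 0.0
```

jog_arm:
  increments:
    - {"dx":0,"dy":-0.02,"dz":-0.3,"ax":0,"ay":0,"az":0,"gripper":0.4}
    - {"dx":0,"dy":-0.02,"dz":-0.6,"ax":0,"ay":0,"az":0,"gripper":0.4}
    - {"dx":0,"dy":-0.02,"dz":-0.96,"ax":0,"ay":0,"az":0,"gripper":0.4}
    - {"dx":0,"dy":-0.02,"dz":-0.96,"ax":0,"ay":0,"az":0,"gripper":0.4}
    - {"dx":0,"dy":-0.02,"dz":-0.96,"ax":0,"ay":0,"az":0,"gripper":0.4}
    - {"dx":0,"dy":-0.02,"dz":-0.96,"ax":0,"ay":0,"az":0,"gripper":-1}
    - {"dx":0,"dy":-0.02,"dz":-0.96,"ax":0,"ay":0,"az":0,"gripper":-1}
    - {"dx":0,"dy":-0.02,"dz":-0.96,"ax":0,"ay":0,"az":0,"gripper":-1}
    - {"dx":0,"dy":-0.02,"dz":-0.96,"ax":0,"ay":0,"az":0,"gripper":-1}
    - {"dx":0,"dy":-0.02,"dz":-0.96,"ax":0,"ay":0,"az":0,"gripper":-1}
  force: 25

```text
time: 20.9
eef_pos: [0.4065, -0.3572, 0.0477]
tcp_rot: [0.752, 0.659, 0.0, 0.003]
contact_force: [0.9, 1.2, 6.8]
opening: 0.417
finger_force: 26.0
```

jog_arm:
  increments:
    - {"dx":0,"dy":0,"dz":0.2,"ax":0,"ay":0,"az":0,"gripper":-1}
    - {"dx":0,"dy":0,"dz":0.5,"ax":0,"ay":0,"az":0,"gripper":-1}
    - {"dx":0,"dy":0,"dz":0.5,"ax":0,"ay":0,"az":0,"gripper":-1}
    - {"dx":0.1,"dy":0.3,"dz":0.5,"ax":0,"ay":0,"az":0,"gripper":-1}
    - {"dx":0.22,"dy":0.6,"dz":0.5,"ax":0,"ay":0,"az":0,"gripper":-1}
    - {"dx":0.22,"dy":0.79,"dz":0.5,"ax":0,"ay":0,"az":0,"gripper":-1}
    - {"dx":0.22,"dy":0.79,"dz":0.5,"ax":0,"ay":0,"az":0,"gripper":-1}

```text
time: 21.6
eef_pos: [0.4309, -0.258, 0.104]
tcp_rot: [0.751, 0.66, 0.0, -0.001]
contact_force: [1.2, -0.8, -1.4]
opening: 0.417
finger_force: 25.3
```

jog_arm:
  increments:
    - {"dx":0.1,"dy":0.3,"dz":0,"ax":0,"ay":0,"az":0,"gripper":-1}
    - {"dx":0.22,"dy":0.6,"dz":0,"ax":0,"ay":0,"az":0,"gripper":-1}
    - {"dx":0.22,"dy":0.78,"dz":0,"ax":0,"ay":0,"az":0,"gripper":-1}
    - {"dx":0.22,"dy":0.78,"dz":0,"ax":0,"ay":0,"az":0,"gripper":-1}
    - {"dx":0.22,"dy":0.78,"dz":0,"ax":0,"ay":0,"az":0,"gripper":-1}
    - {"dx":0.22,"dy":0.78,"dz":0,"ax":0,"ay":0,"az":0,"gripper":-1}

```text
time: 22.2
eef_pos: [0.4579, -0.1686, 0.1048]
tcp_rot: [0.753, 0.659, -0.0, 0.001]
contact_force: [0.5, -0.7, -0.6]
opening: 0.417
finger_force: 25.3
```

```bash
python3 - <<'E'
from h import *
d=cam("side");np.savez("side5.npz",**d);P=cloud(d);s=get_state()["eef_pos"];print(s)
hsv=cv2.cvtColor(d["frame"],cv2.COLOR_BGR2HSV)
m=(abs(P[...,0]-s[0])<.04)&(abs(P[...,1]-s[1])<.04)&(P[...,2]>.03)&(P[...,2]<.085)
q=P[m&(P[...,2]<.07)];print(len(q),q.mean(0).round(4),q.min(0).round(4),q.max(0).round(4))
cv2.imwrite("pics/s5.png",cv2.resize(d["frame"][170:320,220:420],None,fx=4,fy=4,interpolation=2))
E
```

```text
[ 0.45784842 -0.16863147  0.10475464]
66 [ 0.4511 -0.178   0.0629] [ 0.4379 -0.1889  0.0539] [ 0.4714 -0.1597  0.0697]
```

View pics/s5.png

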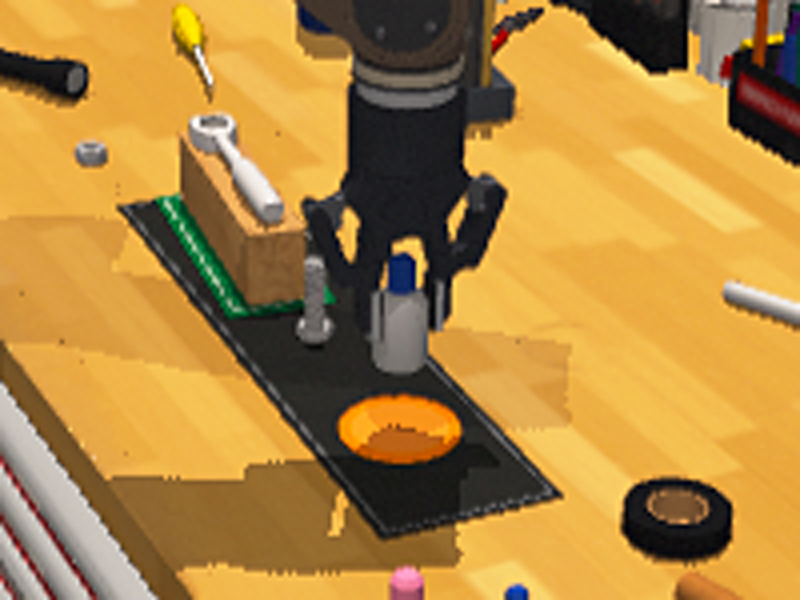

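The side crop shows the bottle held upright above the orange mat, body at crop pixel (400,330). The bolt still stands.

jog_arm:
  increments:
    - {"dx":0.01,"dy":0.01,"dz":-0.2,"ax":0,"ay":0,"az":0,"gripper":-1}
    - {"dx":0.01,"dy":0.01,"dz":-0.35,"ax":0,"ay":0,"az":0,"gripper":-1}
    - {"dx":0.01,"dy":0.01,"dz":-0.4,"ax":0,"ay":0,"az":0,"gripper":-1}
    - {"dx":0.01,"dy":0.01,"dz":-0.42,"ax":0,"ay":0,"az":0,"gripper":-1}
    - {"dx":0.01,"dy":0.01,"dz":-0.43,"ax":0,"ay":0,"az":0,"gripper":-1}
    - {"dx":0.01,"dy":0.01,"dz":-0.43,"ax":0,"ay":0,"az":0,"gripper":-1}
    - {"dx":0.01,"dy":0.01,"dz":-0.43,"ax":0,"ay":0,"az":0,"gripper":-1}

```text
time: 22.95
eef_pos: [0.4595, -0.1665, 0.0538]
tcp_rot: [0.752, 0.659, 0.0, 0.001]
contact_force: [0.1, 0.5, -1.2]
opening: 0.418
finger_force: 25.3
```

jog_arm:
  increments:
    - {"dx":0,"dy":0,"dz":-0.005,"ax":0,"ay":0,"az":0,"gripper":-1}
    - {"dx":0,"dy":0,"dz":-0.01,"ax":0,"ay":0,"az":0,"gripper":-1}
    - {"dx":0,"dy":0,"dz":-0.015,"ax":0,"ay":0,"az":0,"gripper":-1}
    - {"dx":0,"dy":0,"dz":-0.015,"ax":0,"ay":0,"az":0,"gripper":-1}

```text
time: 23.35
eef_pos: [0.4594, -0.1662, 0.0526]
tcp_rot: [0.752, 0.659, -0.0, 0.0]
contact_force: [-3.1, 1.6, 8.2]
opening: 0.42
finger_force: 26.1
```

Contact made. I'll release, rise, and retreat to the right so the top camera can see.

jog_arm:
  increments:
    - {"dx":0,"dy":0,"dz":0.003,"ax":0,"ay":0,"az":0,"gripper":-1}
    - {"dx":0,"dy":0,"dz":0.003,"ax":0,"ay":0,"az":0,"gripper":0.1}
    - {"dx":0,"dy":0,"dz":0.003,"ax":0,"ay":0,"az":0,"gripper":0.5}
    - {"dx":0,"dy":0,"dz":0.003,"ax":0,"ay":0,"az":0,"gripper":0.5}
    - {"dx":0,"dy":0,"dz":0.003,"ax":0,"ay":0,"az":0,"gripper":0.5}
    - {"dx":0,"dy":0,"dz":0.3,"ax":0,"ay":0,"az":0,"gripper":0.5}
    - {"dx":0,"dy":0,"dz":0.6,"ax":0,"ay":0,"az":0,"gripper":0.5}
    - {"dx":0,"dy":0,"dz":1,"ax":0,"ay":0,"az":0,"gripper":0.5}
    - {"dx":0,"dy":0,"dz":1,"ax":0,"ay":0,"az":0,"gripper":0.5}
    - {"dx":0,"dy":0,"dz":1,"ax":0,"ay":0,"az":0,"gripper":0.5}

```text
time: 24.35
eef_pos: [0.4596, -0.1665, 0.1725]
tcp_rot: [0.752, 0.659, 0.0, 0.002]
contact_force: [-0.7, 0.4, -0.4]
opening: 0.752
finger_force: 0.0
```

jog_arm:
  increments:
    - {"dx":-0.1,"dy":-0.5,"dz":0.5,"ax":0,"ay":0,"az":0,"gripper":0.5}
    - {"dx":-0.2,"dy":-1,"dz":0.5,"ax":0,"ay":0,"az":0,"gripper":0.5}
    - {"dx":-0.2,"dy":-1,"dz":0.5,"ax":0,"ay":0,"az":0,"gripper":0.5}
    - {"dx":-0.2,"dy":-1,"dz":0.5,"ax":0,"ay":0,"az":0,"gripper":0.5}

```text
time: 24.75
eef_pos: [0.4342, -0.2899, 0.2311]
tcp_rot: [0.754, 0.657, -0.001, 0.001]
contact_force: [1.0, 0.2, -0.4]
opening: 0.752
finger_force: 0.0
```

jog_arm:
  increments:
    - {"dx":-0.1,"dy":-0.5,"dz":0,"ax":0,"ay":0,"az":0,"gripper":0.5}
    - {"dx":-0.2,"dy":-1,"dz":0,"ax":0,"ay":0,"az":0,"gripper":0.5}
    - {"dx":-0.2,"dy":-1,"dz":0,"ax":0,"ay":0,"az":0,"gripper":0.5}
    - {"dx":-0.2,"dy":-1,"dz":0,"ax":0,"ay":0,"az":0,"gripper":0.5}

```text
time: 25.15
eef_pos: [0.4098, -0.4072, 0.2287]
tcp_rot: [0.753, 0.658, 0.0, -0.002]
contact_force: [0.0, 0.5, -0.5]
opening: 0.748
finger_force: 0.0
```

jog_arm:
  increments:
    - {"dx":-0.1,"dy":-0.5,"dz":0,"ax":0,"ay":0,"az":0,"gripper":0.5}
    - {"dx":-0.2,"dy":-1,"dz":0,"ax":0,"ay":0,"az":0,"gripper":0.5}
    - {"dx":-0.2,"dy":-1,"dz":0,"ax":0,"ay":0,"az":0,"gripper":0.5}
    - {"dx":-0.2,"dy":-1,"dz":0,"ax":0,"ay":0,"az":0,"gripper":0.5}
    - {"dx":-0.2,"dy":-1,"dz":0,"ax":0,"ay":0,"az":0,"gripper":0.5}

```text
time: 25.65
eef_pos: [0.3874, -0.5241, 0.2295]
tcp_rot: [0.752, 0.659, 0.001, -0.002]
contact_force: [0.2, -0.3, 0.5]
opening: 0.746
finger_force: 0.0
```

```bash
python3 snap.py 6; python3 - <<'E'
from h import *
d=dict(np.load("top6.npz"));P=cloud(d);Z=P[...,2];I=np.zeros(Z.shape,bool);I[195:285,195:435]=1
def rep(n,m):
    q=P[m&I];print(n,len(q),q.mean(0).round(4),q.min(0).round(4),q.max(0).round(4))
X,Y=P[...,0],P[...,1]
rep("bottle cap",(Z>.07)&(abs(Y+.166)<.05)&(Z<.1))
rep("bolt top",(Z>.055)&(abs(Y+.017)<.04))
rep("ratchet",(Z>.075)&(Y>.03)); rep("block top",(Z>.055)&(Z<.075)&(Y>.02))
m=(Z>.055)&(Y>.02)&I;r=cv2.minAreaRect((P[m][:,:2]*1000).astype(np.float32));print(r)
m=(Z>.075)&(Y>.02)&I;v=cv2.fitLine((P[m][:,:2]*1000).astype(np.float32),2,0,.01,.01).ravel();print("ratchet line",v, np.degrees(np.arctan2(v[0],v[1])))
E
```

```text
bottle cap 56 [ 0.4588 -0.1628  0.0809] [ 0.4503 -0.1731  0.0711] [ 0.4667 -0.1544  0.088 ]
bolt top 32 [ 0.4655 -0.0181  0.0618] [ 0.4595 -0.024   0.0558] [ 0.4716 -0.0121  0.0663]
ratchet 678 [0.4743 0.1399 0.0821] [0.453  0.0435 0.0754] [0.5014 0.2256 0.0912]
block top 937 [0.4724 0.1256 0.0648] [0.4394 0.0327 0.0571] [0.5069 0.2335 0.0748]
((473.7255859375, 133.0252227783203), (200.5882568359375, 44.92455291748047), 82.36522674560547)
ratchet line [1.3669848e-01 9.9061269e-01 4.7432837e+02 1.3994507e+02] 7.8568454
```

View pics/snap6.png

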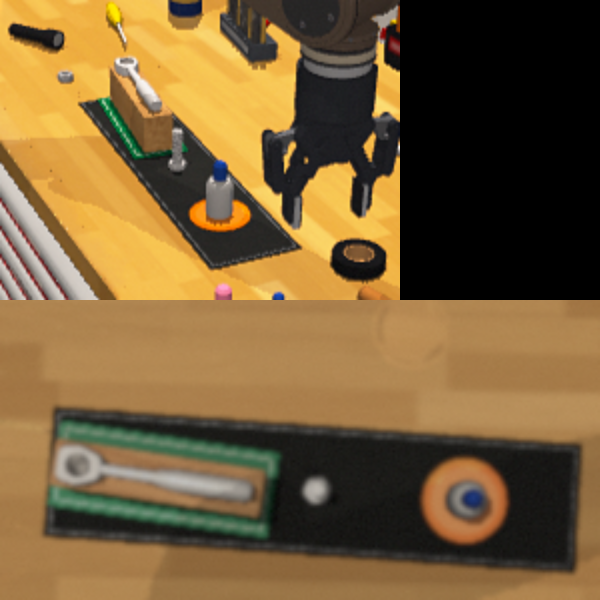

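The crops and measurements show block, ratchet, bolt and bottle within a few millimetres of their targets, and the robot clear of everything. I'll hand it in.

```bash
python3 -c "
from plant import job
print(job.sign_off())"
```

```text
the job is handed in; nothing more can be done
None
```

The job is handed in at about 26 s: block, ratchet, bolt and bottle each measured within about 4 mm of target, everything is released, and the tape and nut were not touched; the hand-in gave no verdict.

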